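# Let the red tin out of the shop dispenser

## Task

Let the red tin out of the dispenser: with a fingertip press down the black paddle beside its lane, so that the other end of the lever lifts the orange gate, and keep it down until the tin has rolled to the stop at the front of its lane. Then let the paddle come all the way up so that the gate is shut again. Do not press the other paddle, do not touch either tin, leave the blue tin behind its gate and do not disturb the other goods on the counter.

Things in the scene. Friction and masses are not known exactly. Their poses are not given: they have to be found in the camera images.
- dispenser: Fixed two-lane gravity dispenser, 302 x 164 mm plus a lever on either side (ends at y = +-245 mm). Origin on the table under the gate line, between the lanes; x points up the lanes, y left, z up. Lanes centred at y = +38 and -38 mm, 70 mm wide, floor sloping 10 degrees down to -x, 38 mm high at x = 0; front stop at x = -160 mm. Walls 32 mm above the lane floor, pivot brackets to 110 mm.
- left_paddle (a point): Centre of the top of the black rubber paddle pad (40 x 38 mm) at the outer end of the left lever, on the dispenser's +y side; it works the gate of the lane on that side. At rest 133 mm above the table, the pad sloping 0.25 rad up outwards; fully pressed about 68 mm, moving almost straight down. Site z axis is vertical at rest.
- right_paddle (a point): Centre of the top of the black rubber paddle pad (40 x 38 mm) at the outer end of the right lever, on the dispenser's -y side; it works the gate of the lane on that side. At rest 133 mm above the table, the pad sloping 0.25 rad up outwards; fully pressed about 68 mm, moving almost straight down. Site z axis is vertical at rest.
- left_lever (a joint): Angle of the left lever (rad): 0 at rest (gate shut, paddle up), grows as the paddle is pressed, stop at 0.65; gate clear of a tin from about 0.45. Sprung: about 2 N at the paddle starts it, 5.5 N holds it fully down; returns by itself. Level pivot along the lane, 126 mm from the dispenser's middle, 98 mm up; paddle 100 mm outside it, orange gate 88 mm inside.
- right_lever (a joint): Angle of the right lever (rad): 0 at rest (gate shut, paddle up), grows as the paddle is pressed, stop at 0.65; gate clear of a tin from about 0.45. Sprung: about 2 N at the paddle starts it, 5.5 N holds it fully down; returns by itself. Level pivot along the lane, 126 mm from the dispenser's middle, 98 mm up; paddle 100 mm outside it, orange gate 88 mm inside.
- red_tin: Red tin with a steel lid, a cylinder 50 mm in diameter and 62 mm long lying across its lane, about 0.12 kg. Origin at its centre. It waits behind the gate of the left or the right lane, with its centre at x = +31 mm in the dispenser's frame; at the front stop its centre is at about x = -135 mm. It turns as it rolls.
- blue_tin: Blue tin with a steel lid, same size, in the other lane, to be left there. Origin at its centre.
- jar: Bystander: amber glass jar with a steel lid, 60 mm diameter, 85 mm tall, standing in front of the left paddle. Origin under its centre.
- shaker: Bystander: green glass jar with a steel lid, 48 mm diameter, 75 mm tall, standing in front of the right paddle. Origin under its centre.
- carton: Bystander: cardboard carton 60 x 90 x 100 mm behind the dispenser. Origin under its centre.
- carafe: Bystander: clear glass bottle, 84 mm diameter, 230 mm tall, behind the dispenser. Origin under its centre.
- mug: Bystander: white mug, 80 mm diameter, 90 mm tall, on the robot's left. Origin under its centre.
- bowl: Bystander: blue bowl, 130 mm diameter, 55 mm tall, on the robot's right. Origin under its centre.
Not all that is in view belongs to the job. There is more than one size of the red_tin; the one meant has the size given above. Of the things that look like the blue_tin, the larger one is meant.

How it is judged:
By the outcome, as a careful person would: the job done as asked, in the order asked, and still so for the second after the job is handed in, with the robot touching nothing.
It also fails if it takes over 35 s, if anything falls off the work surface, if the arm or the gripper's body presses on something with over 40 N, if the wrist force passes 120 N, or if a joint passes its speed limit or range.

## Robot

A 6-joint arm with a two-finger parallel gripper is mounted at the origin on the work surface. World frame = base frame: x ahead of the robot, y to its left, z up, the work surface at z = 0. Lengths are in m, angles in rad, forces in N, time in s.
With the tool pointing down it reaches from about 0.25 to 0.775 m from the base axis. Payload 4 kg.
Tool frame: the origin (TCP) lies at the very end of the fingers, on their centre line; the grasp point (between the pads) lies tcp_to_grasp behind it (tcp_to_grasp is the distance from the TCP to the grasp point, in m); z points along the fingers, y is the direction in which the jaws open and shut (so a half turn about z gives the same grasp; the last joint's range is limited). The gripper opens to 94 mm and grips with 3 to 60 N. Pads are 16 mm wide; open, the fingers measure 119 mm over their backs; the gripper's body (75 mm by 177 mm) begins 78 mm behind the grasp point.
Start: joints at [1.159, 0.087, 1.371, -0, 1.684, -0.103], TCP at [0.167, 0.524, 0.206] pointing down, gripper open.
Joint ranges: [-3.1, 3.1], [-0.76, 2.03], [0.27, 2.55], [-1.08, 4.22], [0.17, 2.65], [-2.57, 2.57]. Speed limits (rad/s): [2.79, 2.79, 3.14, 3.14, 3.14, 3.14].

## Interface

Orientations are given as [roll, pitch, yaw] about the fixed x, y, z axes, in that order (R = Rz(yaw) Ry(pitch) Rx(roll)).
In Python, from bench import * gives the robot as it stands.
- The arm moves only by the tool play_rows, never from a script. Its argument "rows" is a list of rows, each a list of 3 entries, a list of its own where there are three numbers: the finger opening in cm, from 0 to 9.4, then the shift along the world's x, y, z in cm, then the turn, a rotation vector about the world's x, y, z in rad. A call has 1 to 8 rows; each row is the pose to reach, as a shift and turn from the pose commanded when the call began; what a row does not reach only later rows make up. A row lasts 1/12 s, in which the tool goes at most 41.7 mm and 7.16 degrees, less where a joint would pass 70% of its speed; a pose out of reach is approached as far as the arm can. A call with a gripper value outside its range is refused whole. The fingers move at their own pace and stop on an object; the grip force is fixed at half the most. Time passes only in rows, so rows that repeat a pose let the fingers close. It gives the time, the measured TCP pose, the force and the opening at its end, in the units of the state.
- get_obs(): the state, without advancing time (a new reading comes with each control period).
- snapshot(name): name is "scene" or "top" or "wrist"; returns a dict with "pixels" (420x560x3 uint8, red, green, blue), "fx", "fy", "cx", "cy" (pixels), "rvec" (rotation vector, rad) and "tvec" (3), from world to camera coordinates, as OpenCV has them. Camera axes: x right, y down, z forward; pixel columns grow to the right and rows downward; lengths in m; the calibration is good to about 2 mm. A picture is of the moment at which its call begins. There is no depth.
- close_job(): hands the job in, once; it reports no verdict.
Trained networks look in the newest picture that a camera, given by its name, has taken for a name from the list of things; names that differ only in an ending like _2 or _b are one class to them, and where a whole thing is asked for, a point or a joint stands for the part that bears it (a point fixed in the world has none). Each returns a list of dicts, best first, with "confidence" (0 to 1); they miss things now and then, are a little off and sometimes report something else, mostly with a low value. They report only what shows in the picture. A call takes as long as a camera call. They do not tell look-alikes from the thing itself.
- silhouettes(camera, label): "mask" (420x560 bool, what is visible of it) and "point" ([row, column] in pixels, amid what is visible of it).
The state is a dict: "time": time; "joint_positions": joint angles; "qvel": joint speeds; "joint_torque": joint torques, N m; "tool_pos": TCP position; "ee_rot": TCP orientation; "wrist_force": force on the tool from outside, world axes, zero at the start; "wrist_torque": the same for the moment, N m; "width": finger opening in m.
Only numpy, scipy, OpenCV 4.12 (cv2) and the standard library are available. Lean on these libraries where they do the work, as an engineer would, in place of code of your own. Each camera call takes 0.05 s, during which the arm holds its last target. There are 200 camera calls.

## Working session

There is one attempt and no reset: what is moved stays moved. The work goes in short steps, Python scripts to look and compute and a tool call to move; the robot and the scene stay as the last step left them, time stands still between calls to the robot, and variables do not carry over. Pictures are saved under pics/ and viewed, about 8 in all and at most 12, crops included, and the job is handed in when it is done.

Besides the shell and the picture viewer there is one more tool, called by a JSON object that holds its "op" and its "data", one argument or row to a line. play_rows: Moves the arm, as the interface text tells. Its arguments: {"type":"object","properties":{"rows":{"type":"array"}},"required":["rows"]}

```bash
mkdir -p pics
cat > h.py <<'E'
from bench import *
import numpy as np, cv2
def snap(n,f):
    s=snapshot(n); cv2.imwrite('pics/'+f,s['pixels'][:,:,::-1].copy()); return s
def ray(s,r,c):
    R=cv2.Rodrigues(np.array(s['rvec'],float))[0];t=np.array(s['tvec'],float).ravel()
    d=R.T@np.array([(c-s['cx'])/s['fx'],(r-s['cy'])/s['fy'],1]);return -R.T@t,d
def onz(s,r,c,z):
    o,d=ray(s,r,c);return o+d*(z-o[2])/d[2]
def proj(s,P):
    K=np.array([[s['fx'],0,s['cx']],[0,s['fy'],s['cy']],[0,0,1.]])
    return cv2.projectPoints(np.atleast_2d(np.array(P,float)),np.array(s['rvec'],float),np.array(s['tvec'],float),K,None)[0][:,0]
E
python3 - <<'E'
from h import *
print(get_obs())
S={n:snap(n,n+'0.png') for n in('top','scene')}
a=np.hstack([cv2.imread('pics/top0.png'),cv2.imread('pics/scene0.png')]);
for n in S:
  for l in['left_paddle','right_paddle','red_tin','blue_tin','dispenser','jar','shaker']:
    for d in silhouettes(n,l):
        r,c=d['point'];print(n,l,round(d['confidence'],2),int(r),int(c),d['mask'].sum(),onz(S[n],r,c,.13 if 'pad' in l else .07).round(3))
E
```

```text
{'time': 0.0, 'joint_positions': array([ 1.15888042e+00,  8.79276125e-02,  1.37225377e+00,  1.80148731e-05,
        1.68361317e+00, -1.03092740e-01]), 'qvel': array([-7.47001798e-04,  7.83578604e-04,  4.86248453e-04,  5.77514861e-04,
        3.64808276e-05,  2.67184274e-04]), 'joint_torque': array([ 3.10417263e-04, -3.40178990e+01, -3.02428257e+01,  7.17437896e-02,
        3.31114966e-02, -1.59710344e-04]), 'tool_pos': array([0.16693569, 0.52346817, 0.20431941]), 'ee_rot': array([-3.13940428e+00, -2.44407921e-04,  2.83277122e+00]), 'wrist_force': array([-0.00327725, -0.76442354, -0.13275711]), 'wrist_torque': array([-0.03154841,  0.03875315,  0.00729899]), 'width': 0.0937520698153168}
top left_paddle 0.74 218 226 487 [0.539 0.159 0.13 ]
top right_paddle 0.97 242 350 417 [ 0.469 -0.211  0.13 ]
top right_paddle 0.5 149 242 767 [0.748 0.114 0.13 ]
top red_tin 0.93 191 352 645 [ 0.63  -0.226  0.07 ]
top red_tin 0.88 222 303 306 [ 0.534 -0.074  0.07 ]
top red_tin 0.76 226 374 153 [ 0.524 -0.294  0.07 ]
top red_tin 0.53 263 211 328 [0.405 0.207 0.07 ]
top blue_tin 0.76 220 276 302 [0.54  0.009 0.07 ]
top blue_tin 0.45 193 235 165 [0.622 0.138 0.07 ]
top dispenser 0.56 239 286 6048 [ 0.48  -0.021  0.07 ]
top dispenser 0.34 150 328 837 [ 0.761 -0.153  0.07 ]
top jar 0.58 263 211 333 [0.406 0.207 0.07 ]
top shaker 0.63 146 240 784 [0.772 0.124 0.07 ]
top shaker 0.57 285 325 195 [ 0.342 -0.142  0.07 ]
scene left_paddle 0.71 230 319 352 [0.553 0.172 0.13 ]
scene right_paddle 0.83 170 240 241 [ 0.471 -0.191  0.13 ]
scene red_tin 0.96 209 203 497 [ 0.642 -0.202  0.07 ]
scene red_tin 0.59 205 259 281 [ 0.52  -0.074  0.07 ]
scene red_tin 0.44 191 208 150 [ 0.563 -0.256  0.07 ]
scene blue_tin 0.73 221 273 298 [0.55 0.01 0.07]
scene blue_tin 0.56 270 296 167 [0.668 0.18  0.07 ]
scene dispenser 0.58 221 281 5057 [0.536 0.028 0.07 ]
scene jar 0.86 231 355 518 [0.434 0.228 0.07 ]
scene shaker 0.57 178 274 233 [ 0.37  -0.128  0.07 ]
```

View pics/top0.png

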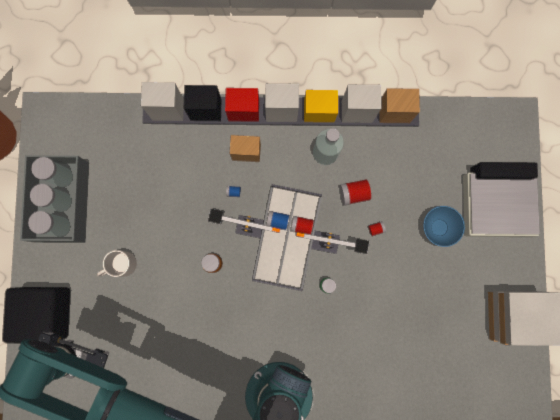

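View pics/scene0.png

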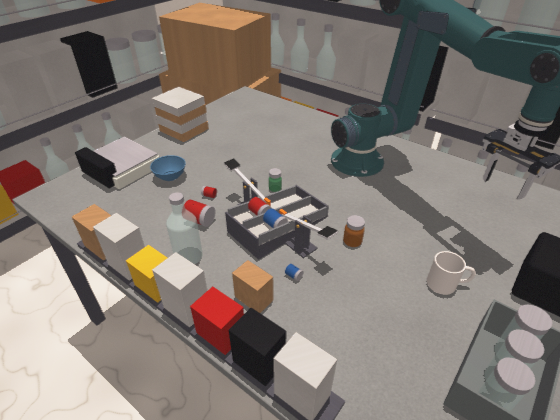

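Top view: three red tins show. One is in the dispenser's right lane at (row 226, col 304), a larger one lies on the table at (190, 356), and a small one at (228, 376). The meant one should be the one behind the right lane's gate. The right pad is at about (245, 362) and the left pad at (216, 216). I'll confirm in one crop.

```bash
cat > m.py <<'E'
from h import *
s=snap('top','t1.png');im=s['pixels']
cs=[]
for (r,c) in[(216,216),(245,362)]:
    w=im[r-14:r+15,c-14:c+15].max(2)<42
    n,l,st,ce=cv2.connectedComponentsWithStats(w.astype(np.uint8))
    k=1+np.argmax(st[1:,4]);cc=ce[k]+[c-14,r-14];print(cc,st[k]);cs.append(onz(s,cc[1],cc[0],.133))
L,R=cs;print('L',L,'R',R,np.linalg.norm(L-R));d=(L-R)[:2];yaw=np.arctan2(-d[0],d[1]);m=(L+R)/2;print('mid',m,'yaw',yaw)
def w(p):
    c_,s_=np.cos(yaw),np.sin(yaw);return [m[0]+c_*p[0]-s_*p[1],m[1]+s_*p[0]+c_*p[1],p[2]]
pts=[w(p) for p in[(0,.226,.133),(0,-.226,.133),(.031,-.038,.07),(.031,.038,.07),(-.135,-.038,.04),(-.16,-.082,.04),(-.16,.082,.04)]]
pp=proj(s,pts);big=cv2.resize(im[170:300,190:390,::-1],None,fx=4,fy=4,interpolation=cv2.INTER_CUBIC)
for p in pp: cv2.circle(big,tuple(int(v) for v in (p-[190,170])*4),3,(0,255,0),1)
cv2.imwrite('pics/crop1.png',big)
o=get_obs();print(o['tool_pos'],'target delta',np.array(pts[1])-o['tool_pos'])
E
python3 m.py
```

```text
[215.66233766 215.28571429] [ 8  9 12 11 77]
[361.61728395 245.44444444] [ 9  9 11 12 81]
L [0.54716413 0.18945234 0.133     ] R [ 0.46125056 -0.24223152  0.133     ] 0.4401500891461559
mid [ 0.50420734 -0.02638959  0.133     ] yaw -0.19645272737510053
[0.16717578 0.52400692 0.20555822] target delta [ 0.29291828 -0.77204943 -0.07255822]
```

View pics/crop1.png

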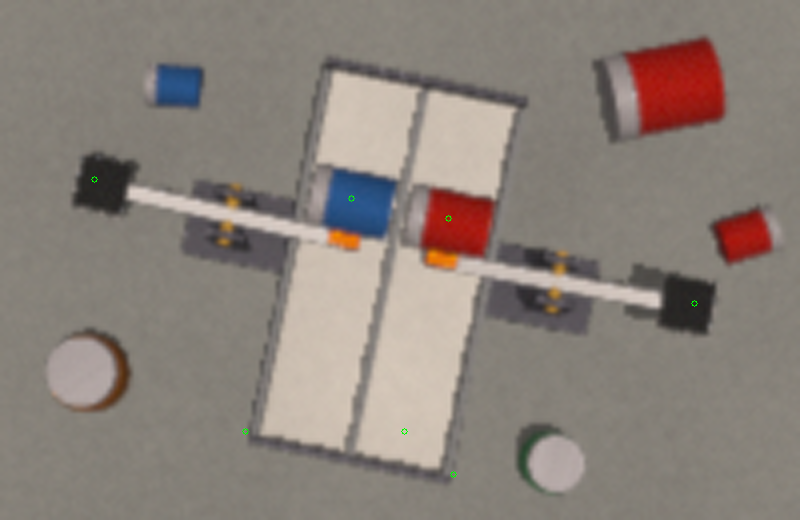

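The crop confirms it. The 50 x 62 mm red tin sits at crop (220, 450), in the right lane directly behind its orange gate, and is the same size as the blue one in the left lane. The other two red tins lie loose on the table: (90, 665) is larger and (235, 745) is smaller. The model points match, so I'll press the right pad at about (0.460, -0.247). First move: approach above it with the fingers closed.

{"op": "play_rows", "data": {
  "rows": [
    [0,[1,-3,0.5],[0,0,0]],
    [0,[2.4,-6.5,1],[0,0,0]],
    [0,[3.8,-10,1.5],[0,0,0]],
    [0,[5.2,-13.7,2],[0,0,0]],
    [0,[6.6,-17.4,2],[0,0,0]],
    [0,[8,-21,2],[0,0,0]],
    [0,[9.4,-24.7,2],[0,0,0]],
    [0,[10.8,-28.4,2],[0,0,0]]
  ]
}}

```text
time: 1.52
tool_pos: [0.2753, 0.2384, 0.2258]
ee_rot: [3.141, 0.001, 2.834]
wrist_force: [0.8, 0.4, 0.5]
width: 0.0441
```

{"op": "play_rows", "data": {
  "rows": [
    [0,[1.4,-3.7,0],[0,0,0]],
    [0,[2.8,-7.4,0],[0,0,0]],
    [0,[4.2,-11,0],[0,0,0]],
    [0,[5.6,-14.7,0],[0,0,0]],
    [0,[7,-18.4,0],[0,0,0]],
    [0,[8.4,-22,0],[0,0,0]],
    [0,[9.8,-25.7,0],[0,0,0]],
    [0,[11.1,-29.2,0],[0,0,0]]
  ]
}}

```text
time: 2.18
tool_pos: [0.3864, -0.0543, 0.2259]
ee_rot: [3.141, 0.001, 2.832]
wrist_force: [0.2, 1.2, 0.5]
width: -0.0001
```

{"op": "play_rows", "data": {
  "rows": [
    [0,[1.4,-3.7,0],[0,0,0]],
    [0,[2.8,-7.4,0],[0,0,0]],
    [0,[4.2,-11,0],[0,0,0]],
    [0,[5.5,-14.5,-0.5],[0,0,0]],
    [0,[6.6,-17.4,-1.5],[0,0,0]],
    [0,[7.4,-19.5,-2.5],[0,0,0]],
    [0,[7.4,-19.5,-3.5],[0,0,0]],
    [0,[7.4,-19.5,-3.5],[0,0,0]]
  ]
}}

```text
time: 2.85
tool_pos: [0.459, -0.2468, 0.1874]
ee_rot: [3.139, -0.006, 2.831]
wrist_force: [-0.5, -0.4, 0.3]
width: 0.0003
```

Run:
```python
from h import *
s=snap('top','t2.png');w=snap('scene','s2.png')
o=get_obs();print(o['time'],o['tool_pos'],o['ee_rot'],o['wrist_force'],o['width'],'rem',np.array([.460,-.247,.133])-o['tool_pos'])
a=cv2.resize(s['pixels'][190:300,260:410,::-1],(600,440));b=cv2.resize(w['pixels'][120:270,180:380,::-1],(600,450))
cv2.imwrite('pics/c2a.png',a);cv2.imwrite('pics/c2b.png',b)
```

```text
2.95 [ 0.45969575 -0.24598663  0.19016729] [ 3.14060867e+00 -1.44263889e-03  2.83329321e+00] [ 0.34940571  0.85752928 -0.59891477] 0.0006325902230337252 rem [ 0.00030425 -0.00101337 -0.05716729]
```

View pics/c2b.png

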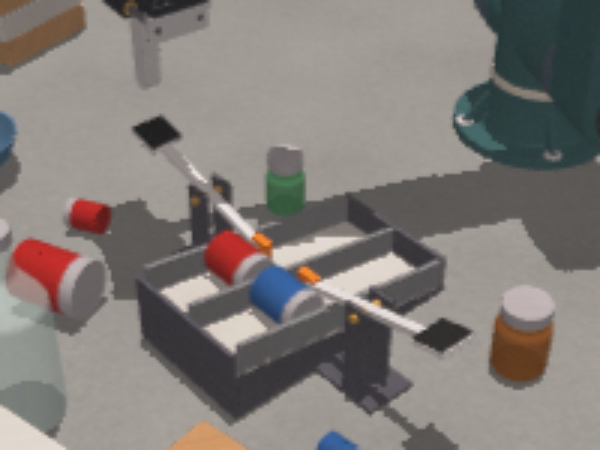

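The scene crop shows the closed fingertips at (75, 148), directly above the right paddle at (132, 157), with both gates shut. Next I'll press down.

{"op": "play_rows", "data": {
  "rows": [
    [0,[0,0,-2],[0,0,0]],
    [0,[0,0,-4],[0,0,0]],
    [0,[0,0,-5.2],[0,0,0]],
    [0,[0,0,-6],[0,0,0]],
    [0,[0,0,-6.8],[0,0,0]],
    [0,[0,0,-7.6],[0,0,0]],
    [0,[0,0,-8.4],[0,0,0]],
    [0,[0,0,-8.4],[0,0,0]]
  ]
}}

```text
time: 3.62
tool_pos: [0.4603, -0.2472, 0.1058]
ee_rot: [-3.141, 0.001, 2.833]
wrist_force: [0.7, -2.4, 1.6]
width: 0.0002
```

{"op": "play_rows", "data": {
  "rows": [
    [0,[0,0,-0.8],[0,0,0]],
    [0,[0,0,-1.6],[0,0,0]],
    [0,[0,0,-2.4],[0,0,0]],
    [0,[0,0,-3],[0,0,0]],
    [0,[0,0,-3],[0,0,0]],
    [0,[0,0,-3],[0,0,0]],
    [0,[0,0,-3],[0,0,0]],
    [0,[0,0,-3],[0,0,0]]
  ]
}}

```text
time: 4.28
tool_pos: [0.4604, -0.2468, 0.077]
ee_rot: [3.141, 0.0, 2.833]
wrist_force: [0.5, 0.1, 4.7]
width: 0.0003
```

```bash
cat > look.py <<'E'
import sys
from h import *
n=sys.argv[1]
s=snap('top','t'+n+'.png');w=snap('scene','s'+n+'.png')
o=get_obs();print(o['time'],o['tool_pos'],o['wrist_force'])
a=cv2.resize(s['pixels'][180:300,260:390,::-1],(390,360));b=cv2.resize(w['pixels'][130:270,210:340,::-1],(390,420))[:360]
cv2.imwrite('pics/c'+n+'.png',np.hstack([a,b]))
m=np.array([.504,-.0264]);yaw=-.1965
for c,S in(('top',s),('scene',w)):
  for l in('red_tin','blue_tin'):
    for d in silhouettes(c,l):
      p=onz(S,*d['point'],.06)[:2]-m;print(c,l,round(d['confidence'],2),'disp xy',(np.cos(yaw)*p[0]+np.sin(yaw)*p[1]).round(3),(-np.sin(yaw)*p[0]+np.cos(yaw)*p[1]).round(3))
E
python3 look.py 3
```

```text
4.3833 [ 0.46041022 -0.24679081  0.07698639] [0.73356694 0.82682319 4.49766267]
top red_tin 0.8 disp xy 0.156 -0.181
top red_tin 0.73 disp xy -0.132 -0.037
top blue_tin 0.74 disp xy 0.029 0.042
top blue_tin 0.71 disp xy 0.083 0.186
top blue_tin 0.6 disp xy 0.113 -0.464
scene red_tin 0.82 disp xy -0.119 -0.018
scene red_tin 0.57 disp xy 0.169 -0.158
scene red_tin 0.49 disp xy 0.102 -0.226
scene red_tin 0.16 disp xy -0.062 0.155
scene blue_tin 0.86 disp xy 0.034 0.038
scene blue_tin 0.6 disp xy 0.127 0.225
scene blue_tin 0.55 disp xy -0.047 0.155
```

View pics/c3.png

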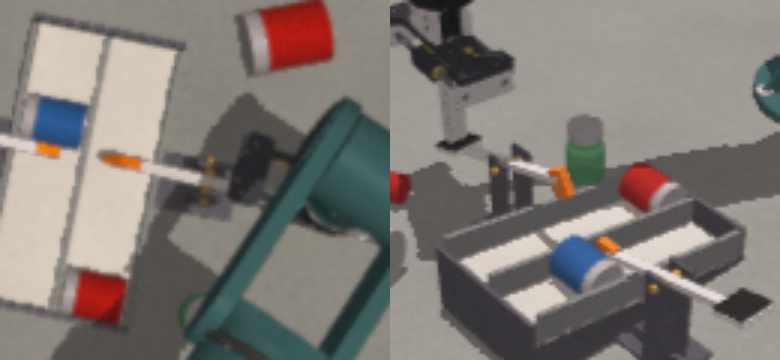

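The paddle is down and the gate is up at (160, 125). The red tin is at the front stop at (295, 95), dispenser x about -0.132, and the blue tin is still behind its gate. I'll hold briefly so the tin settles, then raise.

{"op": "play_rows", "data": {
  "rows": [
    [0,[0,0,0],[0,0,0]],
    [0,[0,0,0],[0,0,0]],
    [0,[0,0,0],[0,0,0]],
    [0,[0,0,0],[0,0,0]],
    [0,[0,0,0],[0,0,0]],
    [0,[0,0,0],[0,0,0]],
    [0,[0,0,0],[0,0,0]],
    [0,[0,0,0],[0,0,0]]
  ]
}}

```text
time: 5.25
tool_pos: [0.4604, -0.2468, 0.077]
ee_rot: [3.141, 0.0, 2.833]
wrist_force: [0.4, 1.0, 5.4]
width: 0.0005
```

{"op": "play_rows", "data": {
  "rows": [
    [0,[0,0,0.8],[0,0,0]],
    [0,[0,0,1.6],[0,0,0]],
    [0,[0,0,2.4],[0,0,0]],
    [0,[0,0,3.2],[0,0,0]],
    [0,[0,0,4],[0,0,0]],
    [0,[0,0,4.8],[0,0,0]],
    [0,[0,0,5.6],[0,0,0]],
    [0,[0,0,6.4],[0,0,0]]
  ]
}}

```text
time: 5.92
tool_pos: [0.4599, -0.2464, 0.1407]
ee_rot: [3.141, -0.001, 2.833]
wrist_force: [-0.2, 0.1, -0.9]
width: 0.0004
```

{"op": "play_rows", "data": {
  "rows": [
    [0,[0,0,1],[0,0,0]],
    [0,[0,0,2.5],[0,0,0]],
    [0,[0,0,4.5],[0,0,0]],
    [0,[0,0,6.5],[0,0,0]],
    [0,[0,0,8],[0,0,0]],
    [0,[0,0,9],[0,0,0]],
    [0,[0,0,9],[0,0,0]],
    [0,[0,0,9],[0,0,0]]
  ]
}}

```text
time: 6.58
tool_pos: [0.4602, -0.2471, 0.2306]
ee_rot: [-3.142, 0.0, 2.833]
wrist_force: [0.3, 1.3, -0.9]
width: 0.0002
```

```bash
python3 look.py 4
```

```text
6.6833 [ 0.45961018 -0.24667763  0.22899628] [0.32463852 0.14032178 0.99378657]
top red_tin 0.95 disp xy 0.155 -0.184
top red_tin 0.78 disp xy -0.123 -0.037
top blue_tin 0.56 disp xy 0.025 0.043
top blue_tin 0.51 disp xy -0.131 -0.035
scene red_tin 0.66 disp xy -0.122 -0.027
scene red_tin 0.56 disp xy 0.097 -0.232
scene blue_tin 0.63 disp xy 0.12 0.224
scene blue_tin 0.52 disp xy 0.02 0.026
```

View pics/c4.png

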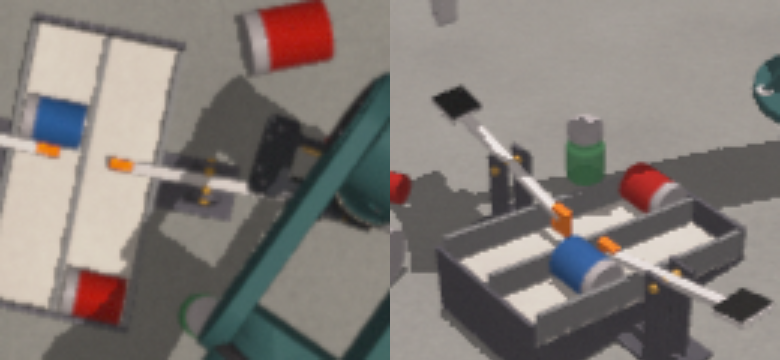

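The paddle is up, the red tin is at the stop, and the shaker and blue tin haven't moved. I'll check that the lever is fully back by comparing it with the pre-press picture.

Run:
```python
from h import *
w=snap('scene','s5.png')
for f in('s2','s3','s4','s5'):
    im=cv2.imread(f'pics/{f}.png')
    r=im[150:178,215:262].max(2)<45;ys,xs=np.nonzero(r);print(f,'pad',ys.mean()+150,xs.mean()+215,r.sum())
    h=cv2.cvtColor(im[185:215,255:285],cv2.COLOR_BGR2HSV);o=(abs(h[:,:,0].astype(int)-13)<6)&(h[:,:,1]>180)&(h[:,:,2]>150);ys,xs=np.nonzero(o);print(' gate',ys.mean()+185,xs.mean()+255,o.sum(),'bottom',ys.max()+185)
d=np.abs(cv2.imread('pics/s2.png').astype(int)-cv2.imread('pics/s5.png')).max(2)
for n,(r0,r1,c0,c1) in dict(jar=(212,250,340,370),shaker=(166,195,264,286),reds=(180,230,180,220),blue=(208,232,260,285),carafe=(190,270,160,205),carton=(260,310,230,275)).items(): print(n,(d[r0:r1,c0:c1]>40).sum())
```

```text
s2 pad 163.55555555555554 231.48148148148147 81
 gate 205.1 273.775 40 bottom 213
s3 pad 154.34074074074073 234.62222222222223 135
 gate 196.65454545454546 272.27272727272725 55 bottom 213
s4 pad 163.62820512820514 231.3974358974359 78
 gate 205.14285714285714 271.8392857142857 56 bottom 213
s5 pad 163.62820512820514 231.3974358974359 78
 gate 205.14545454545456 271.96363636363634 55 bottom 213
jar 0
shaker 18
reds 27
blue 32
carafe 0
carton 0
```

```bash
python3 -c "
from bench import *
print(close_job())"
```

```text
the job is handed in; nothing more can be done
None
```

The red tin is out of the dispenser and resting at the front stop of the right lane, and its gate is shut again. I pressed the right paddle down to about 77 mm with the closed fingertips (about 5 N at the wrist). I held it for about a second with the tin at the stop, then let it rise and lifted the fingers well clear. I handed the job in at about 7 s.

**Last checks:**
- **Red tin:** the cameras put it at about x = -0.12 to -0.13 m in the dispenser's frame. The expected stop is -0.135 m, and it looks to be at the stop in both views.
- **Paddle:** it is back within 0.1 pixel of its position before the press, so the gate is shut.
- **Blue tin:** it is still behind its gate.
- **Other goods:** the jar, carton and carafe regions of the picture are unchanged.

**Disagreements:** a few pixels (18–32) changed around the shaker, the loose red tins and the blue tin. I put this down to the arm's shadow and the rolled tin, as nothing there looked moved. In the last look, one network also reported a low-confidence "blue tin" where the red tin sits, which the picture shows to be wrong.

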